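# Open both ratchet clamps of a glued panel

### The arm

A 6-joint arm with a two-finger parallel gripper is mounted at the origin on a cart in front of the work surface, level with it; the furniture and walls round the work are solid. World frame = base frame: x ahead of the robot, y to its left, z up, the work surface at z = 0. Lengths are in m, angles in rad, forces in N, time in s.
With the tool pointing down it reaches from about 0.25 to 0.725 m from the base axis. Payload 4 kg.
Tool frame: the origin (TCP) lies midway between the tips of the shut fingers; the grasp point (between the pads) lies 19 mm behind it; z points along the fingers, y is the line along which they close (so a half turn about z gives the same grasp; the last joint's range is limited). The gripper opens to 85 mm and grips with 20 to 120 N. Pads are 22 mm wide; open, the fingers measure 114 mm over their backs; the gripper's body (76 mm by 85 mm) begins 54 mm behind the grasp point. The pads swing forward as they close: fully open they stand 13 mm farther back than shut.
Start: joints at [1.286, 0.241, 0.005, 1.335, 0, 1.571], TCP at [0.14, 0.48, 0.231] pointing down, gripper open.
Joint ranges: [-2.72, 2.72], [-1.05, 1.87], [-1.09, 1.28], [-1.99, 2.15], [-1.42, 1.44], [-3.14, 3.14]. Speed limits (rad/s): [2.79, 2.79, 3.14, 3.14, 3.14, 3.14].

### API

Orientations are given as a unit quaternion [x, y, z, w].
In Python, from workcell import get_obs, camera, job_done, silhouettes gives the robot as it stands. The module is installed in compiled form; this text tells all that it offers.
- The arm moves only by the tool drive_tool, never from a script. Its argument "increments" is a list of rows, each a list of 3 entries, a list of its own where there are three numbers: the shift along the world's x, y, z in mm, then the turn, a rotation vector about the world's x, y, z in degrees, then the opening, from 0 (shut) to 1 (fully open). A call has 1 to 8 rows; each row shifts and turns the commanded pose from where the row before left it; what a row does not reach is not made up. A row lasts 1/12 s, in which the tool goes at most 41.7 mm and 7.16 degrees, less where a joint would pass 70% of its speed; a pose out of reach is approached as far as the arm can. A call is refused whole if a number of a shift passes 41.7 or a number of a turn 7.16, either way. A call with a gripper value outside its range is refused whole. The fingers move at their own pace and stop on an object; the grip force is fixed at half the most. Time passes only in rows, so rows that do not move let the fingers close. It gives the time, the measured TCP pose, the force, the opening and the grip force at its end, in the units of the state.
- get_obs(): the state, without advancing time (a new reading comes with each control period).
- camera(name): name is "scene" or "top"; returns a dict with "image" (384x512x3 uint8, red, green, blue), "K" (3x3 intrinsics, pixels), "view" (4x4, takes a point from world to camera coordinates). Camera axes: x right, y down, z forward; pixel columns grow to the right and rows downward; lengths in m; the calibration is good to about 2 mm. A picture is of the moment at which its call begins. There is no depth.
- job_done(): hands the job in; it is judged then, once.
Trained networks look in a picture, given as the dict that the camera call returned (one of the last four; its "shot" number tells which), for a name from the list of things; names that differ only in an ending like _2 or _b are one class to them, and where a whole thing is asked for, a point or a joint stands for the part that bears it (a point fixed in the world has none). Each returns a list of dicts, best first, with "conf" (0 to 1); they miss things now and then, are a little off and sometimes report something else, mostly with a low value. They report only what shows in the picture. A call takes as long as a camera call.
- silhouettes(query, picture): "region" (384x512 bool, what is visible of it) and "bbox" ([left, top, right, bottom] in pixels, round what is visible of it).
The state is a dict: "clock": time; "joint_pos": joint angles; "joint_vel": joint speeds; "tau": joint torques, N m; "eef_pos": TCP position; "tool_rot": TCP orientation; "ft_force": force on the tool from outside, world axes, zero at the start; "ft_torque": the same for the moment, N m; "grip_width": finger opening in m; "grasp_force": force on a finger pad.
Only numpy, scipy, OpenCV 4.12 (cv2) and the standard library are available. Lean on these libraries where they do the work, as an engineer would, in place of code of your own. Each camera call takes 0.05 s, during which the arm holds its last target. There are 200 camera calls.

### The job

The glue on the small panel has set, so take the clamps off it: on each of the two clamps press down the red release lever with your fingertips and, keeping it pressed, push the blue sliding jaw back along its bar until it meets the end stop, then let the lever spring up. Only press and push: do not lift the panel, leave it lying where it is, and do not disturb the other things on the bench.

Things in the scene. Friction and masses are not known exactly. Their poses are not given: they have to be found in the camera images.
- near_jaw (a joint): Sliding jaw (blue casting, 96 mm long) of the clamp nearer the robot; its jaw opens towards the robot's right (about -y). Slides level on a 12 mm wide steel rack bar. In m: 0 = closed on the panel (start), 0.088 = its rear against the end stop. Friction about 3 N when released; else the teeth (8 mm pitch) block the way back.
- near_lever (a joint): Red spring-loaded release lever on top of that jaw, to be kept down while the jaw moves. In rad: 0 = up, pawl in the teeth; clear of the teeth from 0.17; 0.40 = down on its limit. At the paddle's middle: full stroke 11 mm down, about 6 N; clear after 5 mm, 3 to 4 N. Let go, it springs up and the pawl locks the jaw.
- near_paddle (a point): Middle of the top face of the red paddle as it stands when up, 68 mm above the bench; slides with the jaw but does not tip with the lever. x axis: along the bar, opening direction; z up. Paddle 36 mm along x, 30 mm wide, rising by 0.28 rad towards -x. Towards -x the jaw head ends 17 mm away and is 8 to 10 mm lower. Open above and to both sides.
- near_thumb (a point): Middle of the face of the upright blue thumb stop (30 mm wide, 20 mm high, black rubber facing) on the same jaw, just behind the paddle: 16 mm from the paddle point in +x and 8 mm higher; its top is 16 mm above the paddle point. Fingertips on the paddle can push the jaw back by it. Same axes as the paddle point.
- near_stop (a point): Top middle of the face of the blue end stop, fixed at the end of that clamp's bar, 54 mm above the bench; same axes. With the jaw fully back it is 61 mm from the paddle point along x.
- far_jaw (a joint): Sliding jaw (blue casting, 96 mm long) of the clamp farther from the robot; its jaw opens towards the robot's left (about +y). Slides level on a 12 mm wide steel rack bar. In m: 0 = closed on the panel (start), 0.088 = its rear against the end stop. Friction about 3 N when released; else the teeth (8 mm pitch) block the way back.
- far_lever (a joint): Red spring-loaded release lever on top of that jaw, to be kept down while the jaw moves. In rad: 0 = up, pawl in the teeth; clear of the teeth from 0.17; 0.40 = down on its limit. At the paddle's middle: full stroke 11 mm down, about 6 N; clear after 5 mm, 3 to 4 N. Let go, it springs up and the pawl locks the jaw.
- far_paddle (a point): Middle of the top face of the red paddle as it stands when up, 68 mm above the bench; slides with the jaw but does not tip with the lever. x axis: along the bar, opening direction; z up. Paddle 36 mm along x, 30 mm wide, rising by 0.28 rad towards -x. Towards -x the jaw head ends 17 mm away and is 8 to 10 mm lower. Open above and to both sides.
- far_thumb (a point): Middle of the face of the upright blue thumb stop (30 mm wide, 20 mm high, black rubber facing) on the same jaw, just behind the paddle: 16 mm from the paddle point in +x and 8 mm higher; its top is 16 mm above the paddle point. Fingertips on the paddle can push the jaw back by it. Same axes as the paddle point.
- far_stop (a point): Top middle of the face of the blue end stop, fixed at the end of that clamp's bar, 54 mm above the bench; same axes. With the jaw fully back it is 61 mm from the paddle point along x.
- gluing_board: Brown wooden gluing board, 210 x 536 x 12 mm, fixed to the bench, carrying both clamps (bars parallel to its y axis, 110 mm apart). Origin: centre of its underside; x away from the robot at yaw 0, z up.
- panel: Small wooden panel edge-glued from two boards (70 x 160 and 66 x 170 mm, 19 mm thick, together 136 mm between the jaws), lying loose on the two bars, underside 44 mm and top 63 mm above the bench. Origin: underside, centre of the 160 mm board (33 mm from the panel's middle). Held between the jaws; 0.2 kg.
- glue_bottle: Bystander: yellow bottle with orange nozzle, standing, 42x64x203 mm. Origin: centre of its underside.
- combination_square: Bystander: steel square with dark head, lying, 86x300x19 mm. Origin: centre of its underside.
- tape_measure: Bystander: yellow and black tape measure, 37x91x66 mm. Origin: centre of its underside.
- sanding_block: Bystander: brown sanding block, 64x111x30 mm. Origin: centre of its underside.
- block_plane: Bystander: green and white block plane, 48x165x66 mm. Origin: centre of its underside.
- green_pencil: Bystander: green pencil, lying, 13x173x8 mm. Origin: centre of its underside.

How it is judged:
On the way, in this order (a step that is already met when the one before it is completed fails the run):
1. a release lever is pressed down while both jaws are still closed (value of joint any of near_lever, far_lever above 0.06 rad and value of joint each of near_jaw, far_jaw below 0.01 m), for 0.02 s.
2. one of the jaws is back at its end stop (value of joint any of near_jaw, far_jaw above 0.083 m), for 0.1 s.
3. both jaws are back at their end stops (value of joint each of near_jaw, far_jaw above 0.083 m), for 0.1 s.
At the end, for the whole second after the job is handed in: Both jaws within 5 mm of the end of their travel (0.088 m), both release levers up again (under 0.12 rad), the panel at rest, flat, within 20 mm of where it lay (all of step 3 and value of joint each of near_lever, far_lever below 0.12 rad and distance of panel from where it was at the start of the episode below 0.02 m and linear speed of panel below 0.01 m/s and angle between panel's own z axis and vertical below 0.1 rad); the robot touches nothing.
It fails at once if the panel is lifted (more than 12 mm) (height (world z) of panel above 0.056 m).
It fails at once if the panel is pushed more than 20 mm away (distance of panel from where it was at the start of the episode above 0.02 m).
It fails at once if another thing on the bench is moved by more than 30 mm (distance of any of glue_bottle, combination_square, tape_measure, sanding_block, block_plane, green_pencil from where it was at the start of the episode above 0.03 m).
It also fails if it takes over 48 s, if anything falls off the work surface, if the arm or the gripper's body presses on something with over 40 N, if the wrist force passes 120 N, or if a joint passes its speed limit or range.

## Working session

There is one attempt and no reset: what is moved stays moved. The work goes in short steps, Python scripts to look and compute and a tool call to move; the robot and the scene stay as the last step left them, time stands still between calls to the robot, and variables do not carry over. Pictures are saved under pics/ and viewed, at most 10 in all, crops included, and the job is handed in when it is done.

Besides the shell and the picture viewer there is one more tool, called after "Request:" as name([rows], argument=value, ...), one row to a line, values as JSON. drive_tool: Moves the arm, as the interface text tells. Its arguments: {"type":"object","properties":{"increments":{"type":"array"}},"required":["increments"]}

```bash
mkdir -p pics; cat > h.py <<'E'
import numpy as np, cv2
from workcell import *
def ray(p,u,v,z):
    V=np.array(p["view"]);R=V[:3,:3];t=V[:3,3];c=-R.T@t
    d=R.T@np.linalg.inv(p["K"])@[u,v,1.]
    return c+d*(z-c[2])/d[2]
def proj(p,X):
    V=np.array(p["view"]);q=np.array(p["K"])@(V[:3,:3]@np.array(X)+V[:3,3]);return q[:2]/q[2]
def save(p,n,box=None,s=1):
    im=p["image"][:,:,::-1]
    if box: im=im[box[1]:box[3],box[0]:box[2]]
    cv2.imwrite("pics/"+n,cv2.resize(im,None,fx=s,fy=s,interpolation=cv2.INTER_CUBIC))
E
python3 - <<'E'
from h import *
o=get_obs();print(o["clock"],o["eef_pos"],o["tool_rot"],o["grip_width"])
a=camera("top");b=camera("scene")
save(a,"t0.png",None,1.5);save(b,"s0.png",None,1.5)
for n,z in [("near_paddle",.06),("near_lever",.06),("far_lever",.06),("near_jaw",.06),("gluing_board",.012),("panel",.063),("glue_bottle",0.1)]:
  for s in silhouettes(n,a):
    v,u=np.nonzero(s["region"]);print(n,round(s["conf"],2),s["bbox"],u.mean().round(1),v.mean().round(1),ray(a,u.mean(),v.mean(),z).round(4))
E
```

```text
0.0 [0.14030564 0.47925065 0.23038451] [ 1.41934753e-01  9.89875447e-01 -1.04993003e-03 -1.52812696e-04] 0.08549727597081315
near_paddle 0.54 [277.8, 209.5, 303.7, 224.8] 291.7 216.4 [ 0.5106 -0.1358  0.06  ]
near_lever 0.64 [280.4, 212.6, 305.4, 221.0] 290.1 215.9 [ 0.512  -0.1305  0.06  ]
far_lever 0.6 [211.4, 179.2, 230.1, 188.4] 222.2 184.0 [0.6066 0.0984 0.06  ]
far_lever 0.38 [100.8, 239.4, 140.9, 271.5] 118.3 253.8 [0.3596 0.4144 0.06  ]
near_jaw 0.78 [276.4, 213.0, 307.0, 224.1] 291.4 216.9 [ 0.509  -0.1349  0.06  ]
gluing_board 0.59 [172.1, 175.0, 342.5, 238.1] 255.8 204.5 [ 0.5527 -0.016   0.012 ]
panel 0.69 [237.0, 176.7, 279.8, 225.1] 256.7 201.0 [ 0.5549 -0.019   0.063 ]
glue_bottle 0.83 [110.7, 154.9, 141.3, 179.7] 122.2 166.7 [0.6377 0.4222 0.1   ]
glue_bottle 0.61 [278.0, 210.7, 307.0, 222.3] 291.5 216.6 [ 0.5033 -0.1325  0.1   ]
```

```bash
python3 - <<'E'
from h import *
a=camera("top");b=camera("scene");save(a,"t1.png",(160,155,360,255),4)
p=b
for X in [(.51,-.135,.06),(.607,.098,.06),(.14,.48,.23)]: print(proj(b,X))
E
```

```text
[275.22577951 205.28604388]
[235.92383675 175.77381727]
[ 81.7545844  177.94336761]
```

View pics/t0.png

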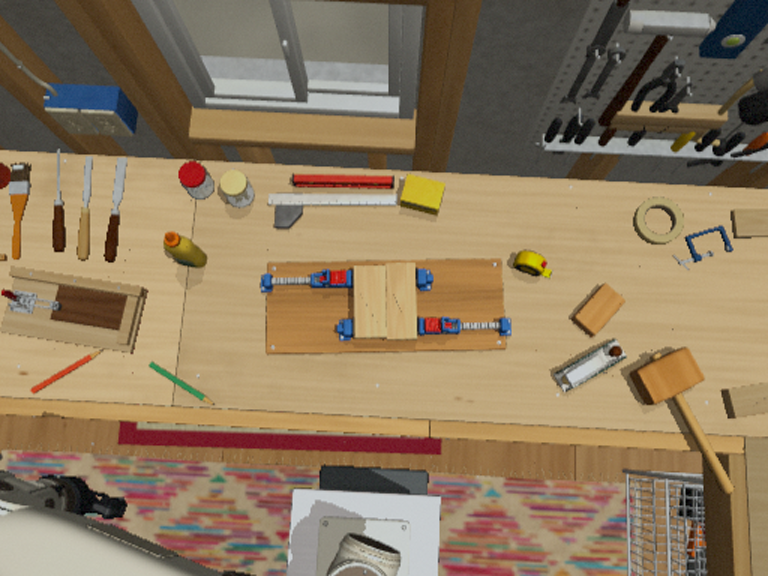

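View pics/s0.png

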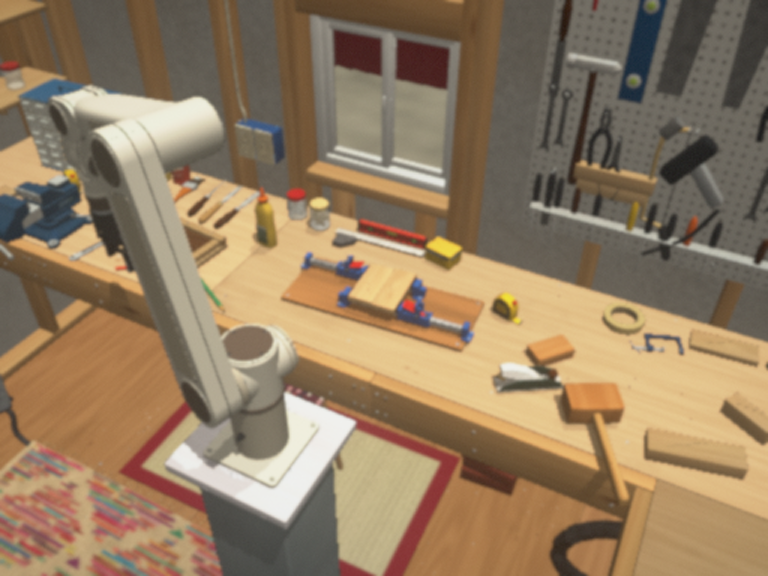

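View pics/t1.png

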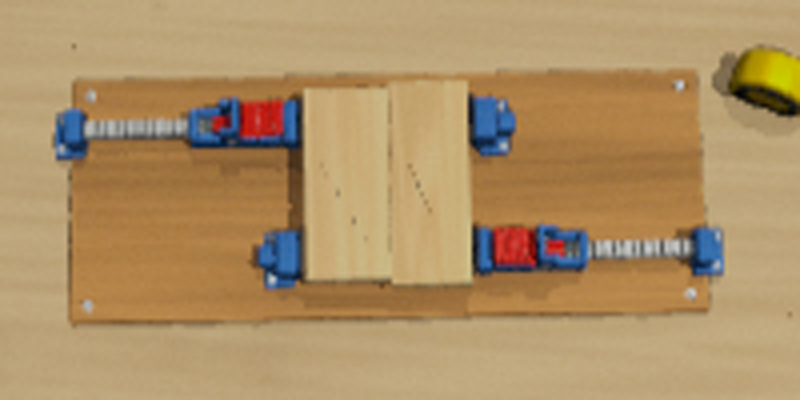

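```bash
python3 - <<'E'
from h import *
a=camera("top")
def w(n,u,v,z): 
    X=ray(a,160+u/4,155+v/4,z);print(n,X.round(4));return X
np_=w("np",516,247,.068);fp=w("fp",262,119,.068)
ns=w("nstop face top",695,238+8,.054);fs=w("fstop",84,126,.054)
w("near bar a",590,249,.04);w("near bar b",690,248,.04);w("far bar a",90,129,.04);w("far bar b",186,128,.04)
for c in [(75,78),(697,70),(708,312),(70,322)]: w("board",*c,.012)
w("thumb near",540,248,.08);w("thumb far",238,120,.08)
im=a["image"].astype(int);red=(im[:,:,0]>150)&(im[:,:,1]<70)&(im[:,:,2]<70)
for b in [(280,205,297,228),(215,175,235,195)]:
    m=red[b[1]:b[3],b[0]:b[2]];v,u=np.nonzero(m);print(u.min()+b[0],u.max()+b[0],v.min()+b[1],v.max()+b[1],len(u))
E
```

```text
np [ 0.5076 -0.1265  0.068 ]
fp [0.6029 0.0865 0.068 ]
nstop face top [ 0.5185 -0.2738  0.054 ]
fstop [0.5922 0.2347 0.054 ]
near bar a [ 0.5138 -0.1893  0.04  ]
near bar b [ 0.519  -0.2719  0.04  ]
far bar a [0.593 0.232 0.04 ]
far bar b [0.5982 0.1519 0.04  ]
board [0.6432 0.2538 0.012 ]
board [ 0.6789 -0.279   0.012 ]
board [ 0.4704 -0.2923  0.012 ]
board [0.4337 0.2392 0.012 ]
thumb near [ 0.5058 -0.1451  0.08  ]
thumb far [0.5983 0.105  0.08  ]
284 293 212 220 71
215 230 180 188 75
```

Request:
drive_tool([
  [[20,-33,0],[0,0,-4],0],
  [[20,-33,0],[0,0,-4],0],
  [[20,-33,0],[0,0,-4],0],
  [[20,-33,0],[0,0,-4],0],
  [[20,-33,0],[0,0,-4],0],
  [[20,-33,0],[0,0,-4],0],
  [[20,-33,0],[0,0,-4],0],
  [[20,-33,0],[0,0,-4],0],
])

```text
clock: 1.27
eef_pos: [0.301, 0.2143, 0.2316]
tool_rot: [0.411, 0.912, 0.0, 0.0]
ft_force: [1.0, 1.3, -0.0]
grip_width: 0.0002
grasp_force: 0.0
```

Request:
drive_tool([
  [[20,-33,0],[0,0,-4],0],
  [[20,-33,0],[0,0,-4],0],
  [[20,-33,0],[0,0,-4],0],
  [[20,-33,0],[0,0,-4],0],
  [[20,-33,0],[0,0,-4],0],
  [[20,-33,0],[0,0,-4],0],
  [[20,-33,0],[0,0,-4],0],
  [[20,-33,0],[0,0,-4],0],
])

```text
clock: 1.93
eef_pos: [0.4612, -0.0502, 0.2316]
tool_rot: [0.646, 0.763, 0.0, 0.0]
ft_force: [0.3, 0.3, -0.1]
grip_width: 0.0001
grasp_force: 0.0
```

Request:
drive_tool([
  [[16,-25,-20],[0,0,-2.8],0],
  [[16,-25,-20],[0,0,-2.8],0],
  [[15,-26,-20],[0,0,0],0],
  [[0,0,-35],[0,0,0],0],
  [[0,0,-35],[0,0,0],0],
  [[0,0,0],[0,0,0],0],
  [[0,0,0],[0,0,0],0],
])

```text
clock: 2.52
eef_pos: [0.5055, -0.1238, 0.0998]
tool_rot: [0.682, 0.732, -0.001, -0.002]
ft_force: [-0.4, -0.4, 0.5]
grip_width: 0.0001
grasp_force: 0.0
```

```bash
python3 - <<'E'
from h import *
a=camera("top");b=camera("scene");o=get_obs();print(o["eef_pos"],o["tool_rot"],o["ft_force"])
A=cv2.resize(a["image"][155:255,220:350],None,fx=5,fy=5,interpolation=2)
u,v=[int(x) for x in proj(b,(.51,-.135,.06))]
B=cv2.resize(b["image"][v-50:v+50,u-15-50:u+65],None,fx=5,fy=5,interpolation=2)
cv2.imwrite("pics/c1.png",np.vstack([A,B[:, :650]])[:,:,::-1][:1000][::1] if False else cv2.resize(np.hstack([A,B[:,:650]])[:,:,::-1],(800,308)))
E
```

```text
[ 0.50879503 -0.12419655  0.10329165] [6.81294869e-01 7.32007724e-01 7.10859037e-04 1.21975932e-03] [-0.38760524  0.76115894 -0.38844573]
```

View pics/c1.png

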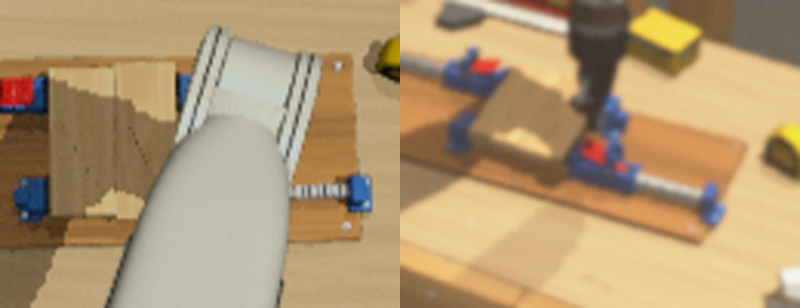

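The picture shows the shut fingertips just above the near red paddle (right half, about 595,125), with the thumb stop behind it. I'll descend gently now.

Request:
drive_tool([
  [[0,-2,-12],[0,0,0],0],
  [[0,0,-12],[0,0,0],0],
  [[0,0,-4],[0,0,0],0],
  [[0,0,-4],[0,0,0],0],
  [[0,0,0],[0,0,0],0],
  [[0,0,0],[0,0,0],0],
])

```text
clock: 3.12
eef_pos: [0.5083, -0.1261, 0.0705]
tool_rot: [0.681, 0.732, 0.0, 0.001]
ft_force: [-0.2, -0.9, 0.0]
grip_width: -0.0
grasp_force: 0.0
```

Request:
drive_tool([
  [[0,0,-3],[0,0,0],0],
  [[0,0,-3],[0,0,0],0],
  [[0,0,0],[0,0,0],0],
  [[0,0,0],[0,0,0],0],
])

```text
clock: 3.45
eef_pos: [0.5083, -0.126, 0.0638]
tool_rot: [0.681, 0.732, 0.001, 0.001]
ft_force: [1.5, 1.0, 4.1]
grip_width: -0.0001
grasp_force: 1.5
```

Request:
drive_tool([
  [[0,0,-2],[0,0,0],0],
  [[0,0,-1.5],[0,0,0],0],
  [[0,0,0],[0,0,0],0],
  [[0,0,0],[0,0,0],0],
])

```text
clock: 3.78
eef_pos: [0.5083, -0.126, 0.0603]
tool_rot: [0.681, 0.732, 0.001, 0.001]
ft_force: [1.5, 2.0, 5.2]
grip_width: -0.0003
grasp_force: 2.7
```

Request:
drive_tool([
  [[0.2,-3,0],[0,0,0],0],
  [[0.2,-3,0],[0,0,0],0],
  [[0.2,-3,0],[0,0,0],0],
  [[0.3,-4,0],[0,0,0],0],
  [[0.3,-4,0],[0,0,0],0],
  [[0.3,-4,0],[0,0,0],0],
  [[0,0,0],[0,0,0],0],
])

```text
clock: 4.37
eef_pos: [0.5099, -0.1479, 0.0603]
tool_rot: [0.682, 0.732, 0.0, 0.001]
ft_force: [2.9, 0.5, 5.4]
grip_width: 0.0002
grasp_force: 2.3
```

Request:
drive_tool([
  [[0.4,-6,0],[0,0,0],0],
  [[0.4,-6,0],[0,0,0],0],
  [[0.4,-6,0],[0,0,0],0],
  [[0.4,-6,0],[0,0,0],0],
  [[0.4,-6,0],[0,0,0],0],
  [[0.4,-6,0],[0,0,0],0],
  [[0,0,0],[0,0,0],0],
])

```text
clock: 4.95
eef_pos: [0.5125, -0.1844, 0.0603]
tool_rot: [0.682, 0.732, 0.0, 0.001]
ft_force: [3.7, -1.1, 4.0]
grip_width: 0.0001
grasp_force: 2.0
```

Request:
drive_tool([
  [[0.4,-6,0],[0,0,0],0],
  [[0.4,-6,0],[0,0,0],0],
  [[0.3,-5,0],[0,0,0],0],
  [[0.3,-5,0],[0,0,0],0],
  [[0.2,-4,0],[0,0,0],0],
  [[0.2,-3,0],[0,0,0],0],
  [[0,0,0],[0,0,0],0],
])

```text
clock: 5.53
eef_pos: [0.5144, -0.2126, 0.0603]
tool_rot: [0.681, 0.732, 0.001, 0.001]
ft_force: [3.5, 0.3, 5.0]
grip_width: -0.0002
grasp_force: 2.3
```

Request:
drive_tool([
  [[0.2,-3,0],[0,0,0],0],
  [[0.1,-2,0],[0,0,0],0],
  [[0.1,-2,0],[0,0,0],0],
  [[0,0,0],[0,0,0],0],
  [[0,0,0],[0,0,0],0],
])

```text
clock: 5.95
eef_pos: [0.5136, -0.2176, 0.0603]
tool_rot: [0.681, 0.732, 0.001, -0.001]
ft_force: [0.8, 4.8, 8.4]
grip_width: -0.0
grasp_force: 4.3
```

Request:
drive_tool([
  [[0.1,-2,0],[0,0,0],0],
  [[0.1,-2,0],[0,0,0],0],
  [[0,0,0],[0,0,0],0],
  [[0,0,0],[0,0,0],0],
])

```text
clock: 6.28
eef_pos: [0.5135, -0.2191, 0.0603]
tool_rot: [0.68, 0.733, 0.003, -0.003]
ft_force: [1.2, 12.2, 12.3]
grip_width: -0.0001
grasp_force: 8.2
```

Request:
drive_tool([
  [[0,2,0],[0,0,0],0],
  [[0,0,5],[0,0,0],0],
  [[0,0,10],[0,0,0],0],
  [[0,0,25],[0,0,0],0],
  [[0,0,35],[0,0,0],0],
  [[0,35,10],[0,0,0],0],
  [[15,35,0],[0,0,0],0],
  [[20,35,0],[0,0,0],0],
])

```text
clock: 6.95
eef_pos: [0.5479, -0.1173, 0.1465]
tool_rot: [0.683, 0.73, -0.001, 0.001]
ft_force: [1.5, -0.4, -0.9]
grip_width: -0.0
grasp_force: 0.0
```

Request:
drive_tool([
  [[13,36,0],[0,0,0],0],
  [[12,36,0],[0,0,0],0],
  [[12,36,0],[0,0,0],0],
  [[10,36,0],[0,0,0],0],
  [[6,36,0],[0,0,0],0],
  [[2,18,0],[0,0,0],0],
  [[0,0,0],[0,0,0],0],
])

```text
clock: 7.53
eef_pos: [0.6037, 0.085, 0.1443]
tool_rot: [0.68, 0.734, -0.001, -0.0]
ft_force: [0.8, 0.9, 0.1]
grip_width: -0.0001
grasp_force: 0.0
```

```bash
python3 - <<'E'
from h import *
a=camera("top");b=camera("scene");o=get_obs();print(o["eef_pos"],o["tool_rot"],o["ft_force"])
A=cv2.resize(a["image"][155:255,190:350],None,fx=5,fy=5,interpolation=2)
B=cv2.resize(b["image"][140:240,180:340],None,fx=5,fy=5,interpolation=2)
cv2.imwrite("pics/c2.png",cv2.resize(np.vstack([A,B])[:,:,::-1],(480,600)))
E
```

```text
[0.60327956 0.08147185 0.14435068] [ 6.81101428e-01  7.32187783e-01 -1.35856570e-03  2.23405795e-04] [-0.27572774 -0.0342345  -0.16581382]
```

View pics/c2.png

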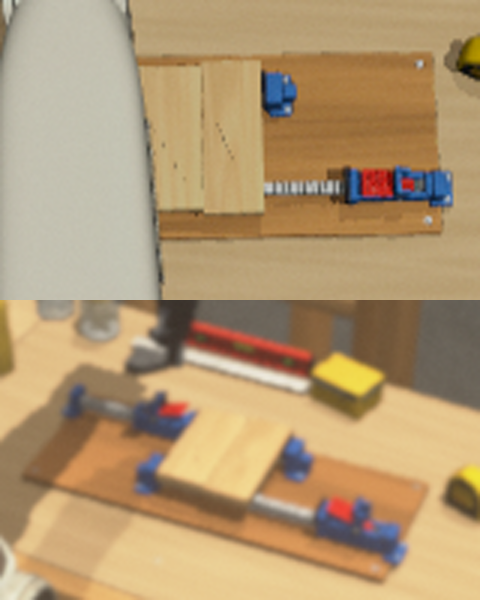

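The upper view shows the near jaw against its end stop (430,187) with the panel unmoved. The lower view shows the near lever up (340,512). Next is the far clamp.

Request:
drive_tool([
  [[-1,3,-20],[0,0,0],0],
  [[0,0,-20],[0,0,0],0],
  [[0,0,-20],[0,0,0],0],
  [[0,0,-7],[0,0,0],0],
  [[0,0,-4],[0,0,0],0],
  [[0,0,0],[0,0,0],0],
  [[0,0,0],[0,0,0],0],
])

```text
clock: 8.22
eef_pos: [0.6034, 0.084, 0.0747]
tool_rot: [0.682, 0.731, 0.0, 0.001]
ft_force: [0.8, 0.5, 0.0]
grip_width: -0.0002
grasp_force: 0.0
```

```bash
python3 - <<'E'
from h import *
b=camera("scene");r=[]
for i in range(5):
  camera("scene");o=get_obs();r.append(np.r_[o["eef_pos"],o["ft_force"]])
print(np.mean(r,0).round(4))
for X in [(.6025,.0863,.068),(.603,.085,.073)]:print(proj(b,X))
save(b,"c3.png",(200,140,280,200),8)
E
```

```text
[ 0.6036  0.0848  0.075   0.1536 -0.0777  0.0308]
[237.77036748 175.62277335]
[238.07391191 174.71484598]
```

View pics/c3.png

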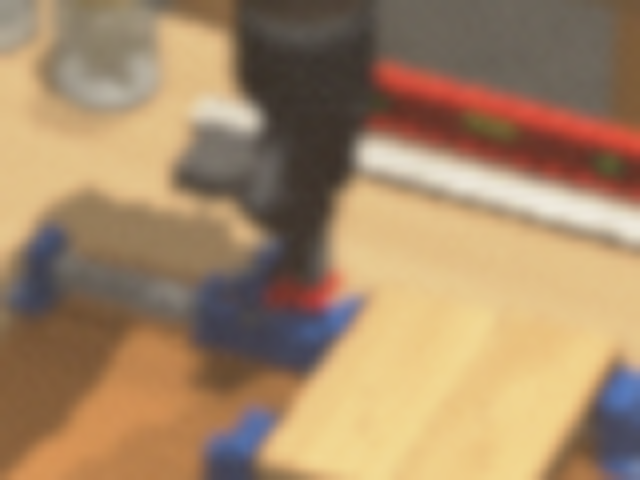

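The fingertips are just over the far paddle (305,285), with the thumb stop to the left (270,255). I'll press now.

Request:
drive_tool([
  [[0,1.5,-5],[0,0,0],0],
  [[0,0,-4],[0,0,0],0],
  [[0,0,-3],[0,0,0],0],
  [[0,0,-2],[0,0,0],0],
  [[0,0,0],[0,0,0],0],
  [[0,0,0],[0,0,0],0],
])

```text
clock: 9.02
eef_pos: [0.6033, 0.0861, 0.0603]
tool_rot: [0.682, 0.732, 0.0, 0.0]
ft_force: [0.4, -1.6, 4.4]
grip_width: -0.0002
grasp_force: 2.4
```

Request:
drive_tool([
  [[-0.2,3,0],[0,0,0],0],
  [[-0.2,3,0],[0,0,0],0],
  [[-0.2,3,0],[0,0,0],0],
  [[-0.3,4,0],[0,0,0],0],
  [[-0.3,4,0],[0,0,0],0],
  [[-0.3,4,0],[0,0,0],0],
  [[0,0,0],[0,0,0],0],
])

```text
clock: 9.6
eef_pos: [0.6017, 0.1083, 0.0603]
tool_rot: [0.681, 0.732, 0.001, 0.0]
ft_force: [0.9, -0.4, 4.8]
grip_width: 0.0
grasp_force: 2.2
```

Request:
drive_tool([
  [[-0.4,6,0],[0,0,0],0],
  [[-0.4,6,0],[0,0,0],0],
  [[-0.4,6,0],[0,0,0],0],
  [[-0.4,6,0],[0,0,0],0],
  [[-0.4,6,0],[0,0,0],0],
  [[-0.4,6,0],[0,0,0],0],
  [[0,0,0],[0,0,0],0],
])

```text
clock: 10.18
eef_pos: [0.599, 0.1446, 0.0602]
tool_rot: [0.681, 0.732, 0.001, -0.0]
ft_force: [0.3, 0.4, 5.1]
grip_width: 0.0001
grasp_force: 2.2
```

Request:
drive_tool([
  [[-0.4,6,0],[0,0,0],0],
  [[-0.4,6,0],[0,0,0],0],
  [[-0.3,5,0],[0,0,0],0],
  [[-0.3,5,0],[0,0,0],0],
  [[-0.3,4,0],[0,0,0],0],
  [[-0.2,3,0],[0,0,0],0],
  [[-0.2,3,0],[0,0,0],0],
  [[0,0,0],[0,0,0],0],
])

```text
clock: 10.85
eef_pos: [0.5969, 0.175, 0.0603]
tool_rot: [0.682, 0.732, -0.0, 0.001]
ft_force: [-0.8, -4.1, 6.6]
grip_width: 0.0
grasp_force: 3.1
```

Request:
drive_tool([
  [[-0.1,2,0],[0,0,0],0],
  [[-0.1,2,0],[0,0,0],0],
  [[-0.1,2,0],[0,0,0],0],
  [[0,0,0],[0,0,0],0],
  [[0,0,0],[0,0,0],0],
])

```text
clock: 11.27
eef_pos: [0.5968, 0.1801, 0.0604]
tool_rot: [0.682, 0.731, -0.001, 0.001]
ft_force: [0.1, -5.2, 6.6]
grip_width: 0.0002
grasp_force: 3.6
```

Request:
drive_tool([
  [[-0.1,2,0],[0,0,0],0],
  [[-0.1,1.5,0],[0,0,0],0],
  [[0,0,0],[0,0,0],0],
  [[0,0,0],[0,0,0],0],
])

```text
clock: 11.6
eef_pos: [0.5967, 0.1827, 0.0605]
tool_rot: [0.682, 0.731, -0.001, 0.002]
ft_force: [1.1, -6.9, 8.1]
grip_width: -0.0003
grasp_force: 5.0
```

Request:
drive_tool([
  [[-0.1,2,0],[0,0,0],0],
  [[-0.1,1,0],[0,0,0],0],
  [[0,0,0],[0,0,0],0],
  [[0,0,0],[0,0,0],0],
])

```text
clock: 11.93
eef_pos: [0.5967, 0.1827, 0.0605]
tool_rot: [0.683, 0.731, -0.003, 0.004]
ft_force: [-0.1, -14.4, 9.2]
grip_width: 0.0002
grasp_force: 9.8
```

Position is holding while the force rises, so the jaw is against its stop. I'll ease off, lift and look.

Request:
drive_tool([
  [[0,-2.5,0],[0,0,0],0],
  [[0,0,5],[0,0,0],0],
  [[0,0,10],[0,0,0],0],
  [[0,0,25],[0,0,0],0],
  [[0,0,35],[0,0,0],0],
  [[0,0,35],[0,0,0],0],
  [[-30,20,10],[0,0,0],0],
  [[-30,20,0],[0,0,0],0],
])

```text
clock: 12.6
eef_pos: [0.5383, 0.2263, 0.1831]
tool_rot: [0.683, 0.731, 0.003, 0.001]
ft_force: [0.1, 1.8, -0.0]
grip_width: 0.0002
grasp_force: 0.0
```

Request:
drive_tool([
  [[-30,20,0],[0,0,0],0],
  [[-30,25,0],[0,0,0],0],
  [[-30,25,0],[0,0,0],0],
  [[-30,25,0],[0,0,0],0],
  [[-30,25,0],[0,0,0],0],
  [[-30,25,0],[0,0,0],0],
  [[0,0,0],[0,0,0],0],
  [[0,0,0],[0,0,0],0],
])

```text
clock: 13.27
eef_pos: [0.3535, 0.3715, 0.179]
tool_rot: [0.68, 0.734, -0.001, -0.0]
ft_force: [0.1, 0.6, -0.9]
grip_width: 0.0002
grasp_force: 0.0
```

```bash
python3 - <<'E'
from h import *
a=camera("top");b=camera("scene");o=get_obs();print(o["eef_pos"],o["ft_force"])
A=cv2.resize(a["image"][155:255,160:360],None,fx=4,fy=4,interpolation=2)
B=cv2.resize(b["image"][140:240,160:360],None,fx=4,fy=4,interpolation=2)
cv2.imwrite("pics/c4.png",cv2.resize(np.vstack([A,B])[:,:,::-1],(600,600)))
E
```

```text
[0.3557553  0.37013757 0.179177  ] [ 0.26925414  0.41358766 -0.49814141]
```

View pics/c4.png

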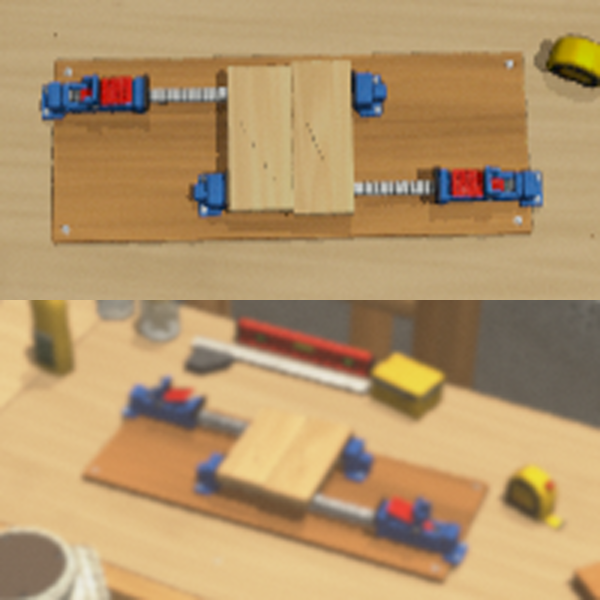

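Both jaws sit at their end stops (far at 65,97 and near at 520,187 in the upper view). The levers are up, the panel lies where it was, and the arm is clear.

```bash
python3 -c "
from workcell import job_done
print(job_done())"
```

```text
the job is handed in; nothing more can be done
None
```

Both clamps are released: the camera shows each jaw back at its end stop, the levers up and the panel where it lay; the job is handed in (about 13 s on the robot's clock), but no verdict was returned.

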